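# Hold the bottle holder against its mounting block

## Task

Stand the small slim bottle upright in the round cup of the loose bottle holder and let go of it. Then grip the holder by its upright fin, bring its flat back squarely and centred against the sprung plate of the mounting block with its foot flat on the worktop, and press the plate in until the end of the tongue on top lies between the two pairs of raised marks. Keep it pressed steadily like that for a few seconds and finish still gripping and pressing the holder, so that a colleague can drive the screws; never push the plate all the way in, and leave the other loose things alone.

Things in the scene. Friction and masses are not known exactly. Their poses are not given: they have to be found in the camera images.
- bottle_mid (a point): centre (half-way up) of the small slim clear bottle, 33 mm diameter and 100 mm tall with its closed cap, 70 g, which starts standing on the worktop; its z axis points from foot to cap. The plain body below the shoulder is good to grip, about half-way up or a little higher, where the fingertips stay above the cup's rim
- cup (a point): centre of the inner floor of the round cup of the bottle holder, 14 mm above the holder's underside; the cup is open at the top, 41 mm inside diameter, 49 mm outside, its rim 30 mm above this point. Axes as the holder's: z up, x towards the holder's flat back. A bottle standing in it has its centre 50 mm above this point
- fin (a point): grip point of the holder's upright fin, 47 mm above the holder's underside. The fin is 12 mm thick (along y), 44 mm long (along x) and reaches 66 mm above the underside; it stands on the holder's foot, whose top is 12 mm up. Axes as the holder's: x from the fin towards the back, y across, z up. The cup's axis is 96 mm ahead (+x) of this point
- back (a point): centre of the flat outer face of the holder's back plate, 37 mm above the holder's underside and 136 mm ahead (+x) of the fin point; the holder's x axis points straight out of this face
- holder: the loose white bottle holder, 0.35 kg, which slides on the worktop: a foot 160 x 74 x 12 mm with the fin at one end, the cup near the other, and at that end an upright back plate 80 mm wide, 62 mm high. Origin at the centre of its underside; fin point at (-56, 0, 47) mm, cup floor at (40, 0, 14), outer face of the back at x = +80
- bottle: the whole small slim bottle; origin at the centre of its underside
- mount: grey block screwed to the worktop, with a sprung plate. Origin on the worktop below the middle of the plate's outer face (plate out); +x points into the block, the way the plate is pressed; y across. Plate 84 mm wide, 8 to 66 mm above the worktop; block 104 mm wide, 66 high, its rear 128 mm behind the face. The plate's steel tongue slides over the top, which has two pairs of dark marks 10 mm apart
- plate (a joint): how far the sprung plate is pushed in, m: 0 fully out, 0.030 at its end stop. The tongue's end is level with the first marks at 0.010 and with the second marks at 0.020. The spring gives 2 N at 0 and 0.5 N more for each mm (about 9.5 N at 0.015)
- saline: bystander: clear bottle, 67 mm diameter, 148 mm tall; origin at its underside
- swabs: bystander: carton 51 x 71 x 46 mm; origin at its underside
- vial: bystander: small capped vial, 25 mm diameter, 52 mm tall; origin at its underside

How it is judged:
By the outcome, as a careful person would: the job done as asked, in the order asked, and still so for the second after the job is handed in, while the arm keeps its last pose, push and grip.
It also fails if it takes over 72 s, if anything falls off the work surface, if the arm or the gripper's body presses on something with over 40 N, if the wrist force passes 120 N, or if a joint passes its speed limit or range.

## Robot

A 6-joint arm with a two-finger parallel gripper is mounted at the origin on a cart in front of the work surface, level with it; the furniture and walls round the work are solid. World frame = base frame: x ahead of the robot, y to its left, z up, the work surface at z = 0. Lengths are in mm, angles in rad, forces in N, time in s.
With the tool pointing down it reaches from about 300 to 775 mm from the base axis. Payload 14.6 kg.
Tool frame: the origin (TCP) lies at the very end of the fingers, on their centre line; the grasp point (between the pads) lies 19 mm behind it; z points along the fingers, y is the line along which they close (so a half turn about z gives the same grasp; the last joint's range is limited). The gripper opens to 94 mm and grips with 3 to 60 N. Pads are 16 mm wide; open, the fingers measure 119 mm over their backs; the gripper's body (75 mm by 177 mm) begins 78 mm behind the grasp point.
Start: joints at [1.247, 0.3, 1.521, -0, 1.321, -0.067], TCP at [139.691, 531.955, 205.446] pointing down, gripper open.
Joint ranges: [-3.03, 3.03], [-0.79, 2.21], [0.23, 2.52], [-1.04, 4.18], [0, 3.07], [-2.55, 2.55]. Speed limits (rad/s): [2.22, 2.22, 2.57, 3.14, 3.14, 3.14].

## Interface

Orientations are given as [roll, pitch, yaw] about the fixed x, y, z axes, in that order (R = Rz(yaw) Ry(pitch) Rx(roll)).
In Python, from cell import manip, camera, get_calibration gives the robot as it stands. The module is installed in compiled form; this text tells all that it offers.
- The arm moves only by the tool jog_arm, never from a script. Its argument "plan" is one flat list of numbers, 6 for each row, row after row: the shift along the world's x, y, z in m, then the turn, a rotation vector about the world's x, y, z in degrees. A call has 1 to 20 rows; each row is the pose to reach, as a shift and turn from the pose commanded when the call began; what a row does not reach only later rows make up. A row lasts 1/10 s, in which the tool goes at most 50 mm and 8.59 degrees, less where a joint would pass 70% of its speed; a pose out of reach is approached as far as the arm can. A call with a gripper value outside its range is refused whole. "claw" is the finger opening in m, from 0 to 0.094, set as the call begins (left out, the last holds). The fingers move at their own pace and stop on an object; "force" is the grip in N (left out, the last holds). Time passes only in rows, so rows that repeat a pose let the fingers close. It gives the time, the measured TCP pose, the force, the opening and the grip force at its end, in the units of the state.
- manip.read_state(): the state, without advancing time (a new reading comes with each control period).
- camera(name): name is "scene" or "top" or "wrist"; returns (picture, depth): 384x512x3 uint8, red, green, blue; 384x512 float32, mm along the optical axis (not along the pixel's ray), 0 where there is no reading.
- get_calibration(name): a dict with "fx", "fy", "cx", "cy" (pixels), "k1" (the pictures are not rectified: a ray, as slopes to the right and down, at radius r is drawn at 1 + k1 r^2 times it, then the intrinsics apply), "origin" and "attitude" of the camera in the world. Camera axes: x right, y down, z forward; pixel columns grow to the right and rows downward; lengths in mm; the calibration is good to about 2 mm. A picture is of the moment at which its call begins: read the wrist's pose just before it. get_calibration takes no time and is no camera call; for the wrist camera it gives the pose at the moment of the call.
- manip.sign_off(): hands the job in; it is judged then, once.
The state is a dict: "clock": time; "joints": joint angles; "qd": joint speeds; "effort": joint torques, N m; "eef_pos": TCP position; "eef_rot": TCP orientation; "wrist_force": force on the tool from outside, world axes, zero at the start; "moment": the same for the moment, N m; "finger_gap": finger opening in mm; "finger_force": force on a finger pad.
Only numpy, scipy, OpenCV 4.12 (cv2) and the standard library are available. Lean on these libraries where they do the work, as an engineer would, in place of code of your own. Each camera call takes 0.05 s, during which the arm holds its last target. There are 200 camera calls.

## Working session

There is one attempt and no reset: what is moved stays moved. The work goes in short steps, Python scripts to look and compute and a tool call to move; the robot and the scene stay as the last step left them, time stands still between calls to the robot, and variables do not carry over. Pictures are saved under pics/ and viewed, at most 10 in all, crops included, and the job is handed in when it is done.

Besides the shell and the picture viewer there is one more tool, called after "Call:" in YAML: its name, and indented under it one key for each argument. jog_arm: Moves the arm, as the interface text tells. Its arguments: {"type":"object","properties":{"plan":{"type":"array"},"claw":{"type":"number"},"force":{"type":"number"}},"required":["plan"]}

```bash
mkdir -p pics; cat > h.py <<'E'
import numpy as np, cv2
from cell import manip, camera, get_calibration
np.set_printoptions(precision=2,suppress=True)
def R_of(a):
    a=np.array(a,float)
    if a.shape==(3,3): return a
    if a.size==4: raise Exception('quat')
    from scipy.spatial.transform import Rotation as R
    return R.from_euler('xyz',a).as_matrix()
def ray(c,u,v):
    x,y=(u-c['cx'])/c['fx'],(v-c['cy'])/c['fy']
    X,Y=x,y
    for _ in range(20):
        s=1+c['k1']*(X*X+Y*Y); X,Y=x/s,y/s
    return np.stack([X,Y,np.ones_like(X)],-1)
def cloud(c,d):
    v,u=np.mgrid[0:384,0:512].astype(float)
    return (ray(c,u,v)*d[...,None])@R_of(c['attitude']).T+np.array(c['origin'])
def onplane(c,u,v,z):
    d=R_of(c['attitude'])@ray(c,np.float64(u),np.float64(v)); o=np.array(c['origin'])
    return o+d*(z-o[2])/d[2]
E
python3 - <<'E'
from h import *
for n in ("scene","top"):
    c=get_calibration(n); print(n,c)
    p,d=camera(n); np.savez('pics/'+n+'0.npz',p=p,d=d)
    cv2.imwrite('pics/%s0.png'%n,cv2.resize(p[...,::-1],(768,576),interpolation=cv2.INTER_CUBIC))
print(manip.read_state())
E
```

```text
scene {'fx': 363.18425990344826, 'fy': 363.18425990344826, 'cx': 250.12426012557535, 'cy': 192.24634334564755, 'k1': 0.02895767373754126, 'origin': array([ 143.35, -634.54,  868.91]), 'attitude': array([-2.43, -0.01, -0.57])}
top {'fx': 457.5957458787927, 'fy': 457.5957458787927, 'cx': 258.2682583573904, 'cy': 191.68698314688208, 'k1': -0.14875629723403352, 'origin': array([ 262.74,   -8.4 , 1730.45]), 'attitude': array([-2.99, -0.02, -1.54])}
{'clock': 0.1, 'joints': array([ 1.25,  0.3 ,  1.52,  0.  ,  1.32, -0.07]), 'qd': array([ 0., -0., -0., -0.,  0.,  0.]), 'effort': array([  0.  , -53.26, -35.33,   0.07,   0.02,  -0.  ]), 'eef_pos': array([139.59, 531.75, 204.93]), 'eef_rot': array([-3.14, -0.  ,  2.88]), 'wrist_force': array([-0.35,  0.09,  0.21]), 'moment': array([-0.03, -0.  ,  0.01]), 'finger_force': 0.0, 'finger_gap': 93.81172879015209}
```

View pics/scene0.png

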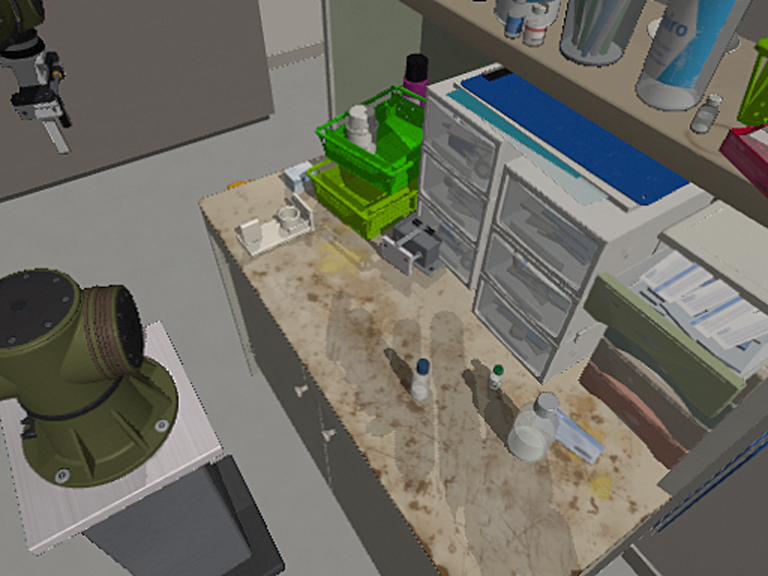

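View pics/top0.png

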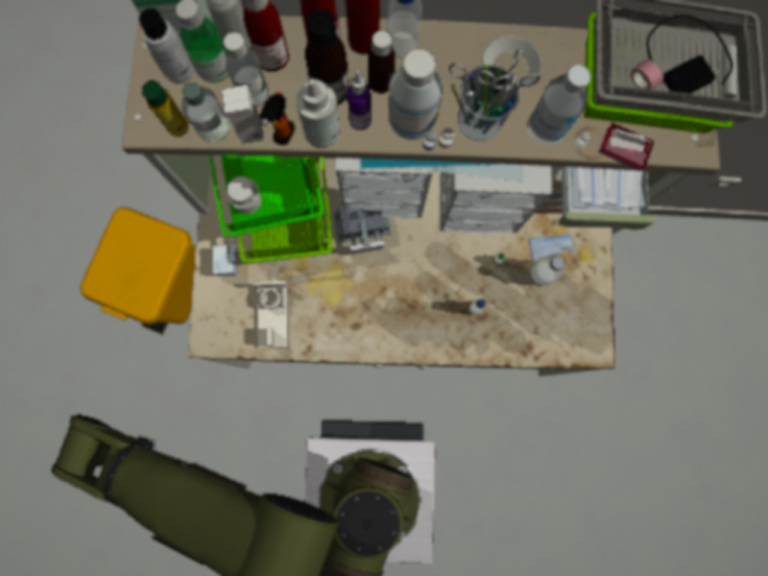

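The scene view shows the bottle with its dark cap at about (421,378), the holder at (275,228), the mount at (412,245), and the saline at (533,430). In the top view the bottle is at (478,306), the holder at (270,315), and the mount at (362,232). Next I'll enlarge crops of both and run the point clouds.

```bash
python3 - <<'E'
from h import *
def crop(n,u0,v0,w,h,s):
    p=np.load('pics/%s0.npz'%n)['p'][v0:v0+h,u0:u0+w,::-1]
    return cv2.resize(p,None,fx=s,fy=s,interpolation=cv2.INTER_CUBIC)
a=crop('scene',150,120,160,70,5); b1=crop('top',150,130,115,105,4)[:250*2//2*1]
cv2.imwrite('pics/sc1.png',np.vstack([a, np.zeros((10,800,3),np.uint8)]))
b=crop('top',155,130,100,110,5); cv2.imwrite('pics/top1.png',b)
for n,bx in (('scene',{'holder':(155,125,212,172),'mount':(252,140,300,185),'bottle':(268,235,292,270)}),('top',{'holder':(165,180,198,235),'mount':(222,135,262,170),'bottle':(305,190,330,215)})):
    z=np.load('pics/%s0.npz'%n); P=cloud(get_calibration(n),z['d']); 
    for k,(u0,v0,u1,v1) in bx.items():
        q=P[v0:v1,u0:u1].reshape(-1,3); q=q[(q[:,2]>-20)]
        h=np.histogram(q[:,2],np.arange(-10,130,10))
        print(n,k,'floor z',np.median(q[q[:,2]<8,2]) ,h[0])
        t=q[q[:,2]>(8 if k!='bottle' else 20)]
        print(t.min(0),t.max(0),t.mean(0))
E
```

```text
scene holder floor z 0.2519593204128796 [713 972 453 144 134 105  67  81   0   0   0   0   0]
[ 143.35 -634.54    8.01] [598.98 378.71 868.91] [459.08 245.9   35.06]
scene mount floor z 1.001436563890877 [144 378 157 146 157 174 134 491 129  69  46  44  32]
[ 143.35 -634.54    8.02] [767.67 148.31 868.91] [682.05  30.21  59.42]
scene bottle floor z 0.2634897066998292 [240 307  25  24  22  27  26  48  32  20  37  28   0]
[ 143.35 -634.54   20.06] [ 504.21 -241.18  868.91] [ 479.58 -269.17   78.95]
top holder floor z -0.10519312288636229 [509 623 400  54  41  55  42  68   2   0   0   0   0]
[262.74  -8.4    8.  ] [ 565.83  318.96 1730.45] [454.58 255.96  32.62]
top mount floor z 0.5569849033520313 [224 292  52  22  43  58  71 395 116  22  25  21  30]
[262.74 -37.78   8.05] [ 746.57  109.61 1730.45] [679.04  31.52  71.32]
top bottle floor z -0.042182862947584 [260 273   7   4   7   1   6  21   9   4  15  14   0]
[ 262.74 -273.63   21.49] [ 500.17   -8.4  1730.45] [ 477.27 -248.69  113.97]
```

View pics/sc1.png

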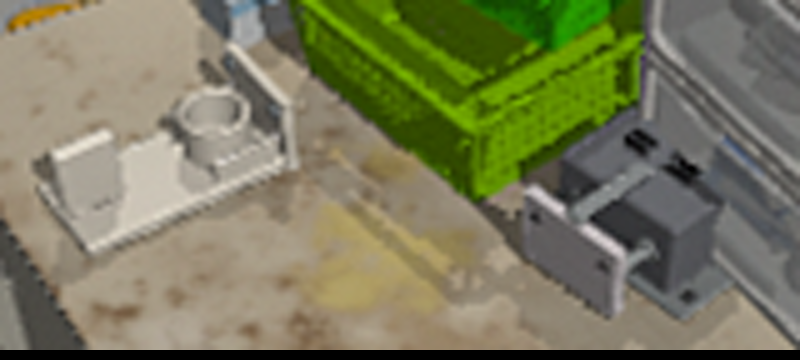

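View pics/top1.png

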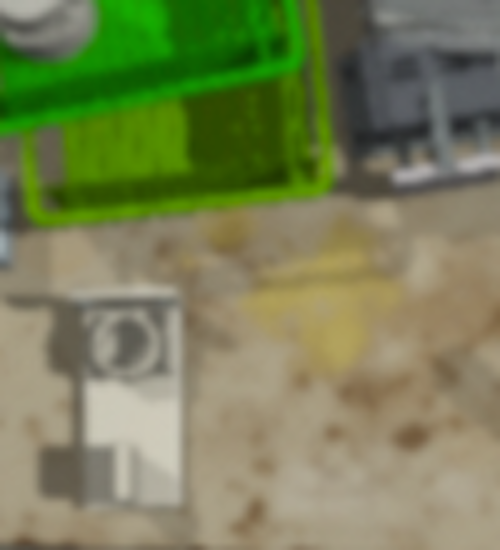

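The enlarged scene crop shows the holder with its fin at (85,170), the cup at (213,110), and the back plate at (262,100). The mount's plate is at (575,250), with marks at (640,140) and (685,165). In the top crop the holder's x axis points nearly along world +x. I'll fit the poses next.

```bash
python3 - <<'E'
from h import *
C={}
for n in ('scene','top'):
    z=np.load('pics/%s0.npz'%n); C[n]=(cloud(get_calibration(n),z['d']).reshape(-1,3),z['p'].reshape(-1,3))
def sel(n,x0,x1,y0,y1,z0,z1):
    P=C[n][0]; m=(P[:,0]>x0)&(P[:,0]<x1)&(P[:,1]>y0)&(P[:,1]<y1)&(P[:,2]>z0)&(P[:,2]<z1)
    return P[m]
for n in C:
    print('==',n)
    q=sel(n,350,580,190,340,7,17); print('foot',cv2.minAreaRect(q[:,:2].astype(np.float32)),len(q))
    q=sel(n,350,470,190,340,62,69); print('fin top',cv2.minAreaRect(q[:,:2].astype(np.float32)),q.mean(0),len(q))
    q=sel(n,530,590,190,340,50,66); print('back',cv2.minAreaRect(q[:,:2].astype(np.float32)),q.mean(0),len(q))
    q=sel(n,470,560,190,340,38,47); print('cup rim',cv2.minEnclosingCircle(q[:,:2].astype(np.float32)),len(q))
    q=sel(n,580,760,-60,110,55,72); print('mount top',cv2.minAreaRect(q[:,:2].astype(np.float32)),len(q), q[:,2].mean())
    q=sel(n,560,650,-60,110,12,60); print('plate face pts',len(q), q.min(0),q.max(0))
    if len(q)>20:
        c=np.polyfit(q[:,1],q[:,0],1); print('face fit x=',c, 'resid',np.std(q[:,0]-np.polyval(c,q[:,1])))
    for z0,z1 in ((80,110),(10,70)):
        q=sel(n,430,540,-320,-200,z0,z1); print('bottle',z0,cv2.minEnclosingCircle(q[:,:2].astype(np.float32)),q.mean(0),q[:,2].max(),len(q))
E
```

```text
== scene
foot ((453.1285400390625, 257.2832336425781), (162.5433349609375, 78.64645385742188), 2.515225410461426) 465
fin top ((396.19036865234375, 255.9227752685547), (14.689101219177246, 41.05575180053711), 89.49259185791016) [395.87 254.23  65.16] 37
back ((545.120849609375, 279.1688232421875), (111.81967163085938, 48.28725051879883), 55.65656280517578) [544.22 259.69  59.62] 32
cup rim ((511.1361389160156, 256.74810791015625), 40.92121887207031) 82
mount top ((690.020263671875, 10.812835693359375), (125.0884017944336, 154.5670623779297), 21.685203552246094) 620 65.49759070158086
plate face pts 220 [616.77 -18.93  12.05] [646.99  62.83  59.96]
face fit x= [ -0.21 631.67] resid 2.487284832907339
bottle 80 ((489.6261291503906, -258.1272277832031), 10.887040138244629) [ 487.63 -260.11   95.77] 103.51785193167757 85
bottle 10 ((489.1819152832031, -257.887451171875), 16.716157913208008) [ 482.47 -265.85   44.01] 69.79607178818708 172
== top
foot ((466.027099609375, 263.55621337890625), (222.00167846679688, 146.48561096191406), 1.6935988664627075) 542
fin top ((394.0320129394531, 255.80618286132812), (40.56100082397461, 11.272928237915039), 2.9582526683807373) [390.36 254.77  65.62] 26
back ((551.5396118164062, 274.57281494140625), (105.39102935791016, 13.746277809143066), 60.25673294067383) [537.32 246.86  59.17] 8
cup rim ((500.59356689453125, 251.82461547851562), 38.36703872680664) 36
mount top ((667.6642456054688, 18.740127563476562), (150.43919372558594, 109.2533950805664), 87.23234558105469) 497 64.88115483102096
plate face pts 79 [613.31 -17.1   12.82] [649.75 105.79  59.96]
face fit x= [ -0.07 628.78] resid 9.348661830550565
bottle 80 ((486.19464111328125, -258.2956848144531), 10.631187438964844) [ 485.32 -257.78   97.55] 107.17474782570866 33
bottle 10 ((491.0699157714844, -253.84896850585938), 58.02964782714844) [ 481.3  -249.81   44.76] 69.6865710864904 51
```

Call:
jog_arm:
  plan: [0.29,-0.275,0.055,0,0,18,0.29,-0.275,0.055,0,0,18,0.29,-0.275,0.055,0,0,18,0.29,-0.275,0.055,0,0,18,0.29,-0.275,0.055,0,0,18,0.29,-0.275,0.055,0,0,18,0.29,-0.275,0.055,0,0,18,0.29,-0.275,0.055,0,0,18,0.29,-0.275,0.055,0,0,18,0.29,-0.275,0.055,0,0,18,0.29,-0.275,0.055,0,0,18,0.29,-0.275,0.055,0,0,18]
  claw: 0.094

```text
clock: 1.3
eef_pos: [428.7, 258.0, 260.2]
eef_rot: [-3.142, -0.0, -3.083]
wrist_force: [-0.2, -0.5, -0.4]
finger_gap: 93.9
finger_force: 0.0
```

```bash
cat >> h.py <<'E'
def wshot(name):
    c=get_calibration('wrist'); p,d=camera('wrist'); s=manip.read_state()
    np.savez('pics/%s.npz'%name,p=p,d=d,o=c['origin'],a=R_of(c['attitude']))
    cv2.imwrite('pics/%s.png'%name,p[...,::-1])
    print('cam',c['origin'],c['attitude'],c['k1'],'tcp',s['eef_pos'],s['eef_rot'],s['clock'])
    return c,p,d
E
python3 - <<'E'
from h import *
wshot('w1')
E
```

```text
cam [361.65 255.08 439.96] [2.9  0.   1.63] -0.058205816243457116 tcp [428.77 257.98 260.28] [-3.14 -0.   -3.08] 1.35
```

View pics/w1.png

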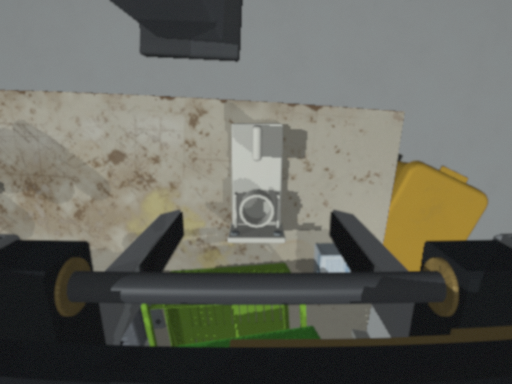

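The wrist view shows the holder's fin at (257,127–158), the cup centred at (257,210), and the back plate's edge at row 235–241 across columns 228–285. The gripper yaw roughly matches the holder's.

```bash
cat >> h.py <<'E'
def holder(c,d,pred=None):
    P=cloud(c,d).reshape(-1,3); P=P[(d.reshape(-1)>0)]
    def s(x0,x1,y0,y1,z0,z1):
        m=(P[:,0]>x0)&(P[:,0]<x1)&(P[:,1]>y0)&(P[:,1]<y1)&(P[:,2]>z0)&(P[:,2]<z1); return P[m]
    return s
E
python3 - <<'E'
from h import *
z=np.load('pics/w1.npz'); c=get_calibration('wrist'); c['origin']=z['o'];c['attitude']=z['a']
s=holder(c,z['d'])
fl=s(380,540,320,360,-15,15); print('floor',np.median(fl[:,2]))
q=s(350,570,200,315,7,17);print('foot',cv2.minAreaRect(q[:,:2].astype(np.float32)),len(q),q[:,2].mean())
q=s(350,470,200,315,61,70);print('fin',cv2.minAreaRect(q[:,:2].astype(np.float32)),len(q),q.mean(0))
q=s(475,520,200,315,40,50);print('rim',cv2.minEnclosingCircle(q[:,:2].astype(np.float32)),len(q),q.mean(0))
q=s(515,570,200,315,57,68);print('back',cv2.minAreaRect(q[:,:2].astype(np.float32)),len(q),q.mean(0))
for u,v,h in ((257,127,66),(257,158,66),(257,210,44),(228,240,62),(285,241,62),(232,125,12),(282,125,12)): print(u,v,onplane(c,u,v,h))
E
```

```text
floor 0.5860207790092886
foot ((448.9430847167969, 261.5860595703125), (153.25198364257812, 78.80001831054688), 2.63374924659729) 3991 12.697493565042617
fin ((396.515380859375, 258.0342712402344), (42.77909469604492, 10.230813980102539), 3.550926685333252) 306 [396.32 258.1   65.72]
rim ((498.457275390625, 271.25897216796875), 34.44490432739258) 250 [499.16 263.97  44.2 ]
back ((526.3782348632812, 265.095458984375), (11.671784400939941, 78.66410827636719), 2.32151198387146) 371 [527.51 264.7   61.76]
257 127 [376.31 256.91  66.  ]
257 158 [414.94 259.16  66.  ]
257 210 [491.17 263.67  44.  ]
228 240 [530.8  226.04  62.  ]
285 241 [527.77 304.33  62.  ]
232 125 [377.65 221.64  12.  ]
282 125 [373.56 292.37  12.  ]
```

Call:
jog_arm:
  plan: [0.0,-0.44,-0.02,0,0,0,0.0,-0.44,-0.02,0,0,0,0.0,-0.44,-0.02,0,0,0,0.0,-0.44,-0.02,0,0,0,0.0,-0.44,-0.02,0,0,0,0.0,-0.44,-0.02,0,0,0,0.0,-0.44,-0.02,0,0,0,0.0,-0.44,-0.02,0,0,0,0.0,-0.44,-0.02,0,0,0,0.0,-0.44,-0.02,0,0,0,0.0,-0.44,-0.02,0,0,0,0.0,-0.44,-0.02,0,0,0]

```text
clock: 2.55
eef_pos: [429.9, -181.7, 240.5]
eef_rot: [3.142, 0.0, -3.083]
wrist_force: [-0.0, -0.0, 0.1]
finger_gap: 94.3
finger_force: 0.0
```

```bash
python3 - <<'E'
from h import *
c,p,d=wshot('w2')
s=holder(c,d)
q=s(430,540,-320,-200,75,110);print('cap',cv2.minEnclosingCircle(q[:,:2].astype(np.float32)),len(q),q.mean(0),q[:,2].max())
q=s(430,540,-320,-200,20,75);print('body',len(q),q.mean(0))
E
```

```text
cam [ 362.74 -184.63  420.25] [ 2.9  -0.    1.63] -0.058205816243457116 tcp [ 429.95 -181.65  240.63] [-3.14  0.   -3.08] 2.6
cap ((488.1694641113281, -254.97442626953125), 10.94225025177002) 347 [ 485.6  -252.69   95.9 ] 102.2412023731228
body 493 [ 479.64 -249.83   56.72]
```

View pics/w2.png

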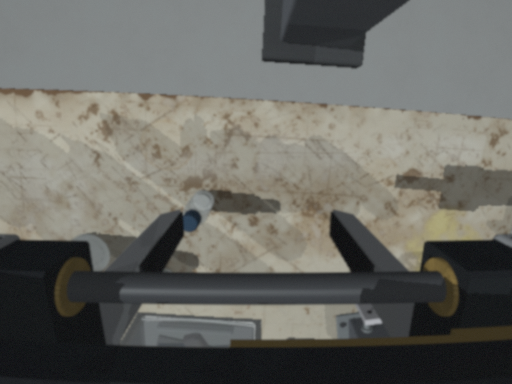

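The bottle's cap is at (193,218) and its body at (204,203), with free space around it. It stands at about (488,-256.5), which all three views agree on within 3 mm.

Call:
jog_arm:
  plan: [0.058,-0.075,-0.05,0,0,0,0.058,-0.075,-0.05,0,0,0,0.058,-0.075,-0.05,0,0,0,0.058,-0.075,-0.09,0,0,0,0.058,-0.075,-0.12,0,0,0,0.058,-0.075,-0.145,0,0,0,0.058,-0.075,-0.17,0,0,0,0.058,-0.075,-0.19,0,0,0,0.058,-0.075,-0.2,0,0,0,0.058,-0.075,-0.2,0,0,0,0.058,-0.075,-0.2,0,0,0]

```text
clock: 3.7
eef_pos: [488.3, -257.8, 41.6]
eef_rot: [-3.141, 0.001, -3.084]
wrist_force: [-0.5, -0.9, -0.9]
finger_gap: 94.0
finger_force: 0.0
```

Call:
jog_arm:
  plan: [0,0,0,0,0,0,0,0,0,0,0,0,0,0,0,0,0,0,0,0,0,0,0,0,0,0,0,0,0,0,0,0,0,0,0,0,0,0,0,0,0,0,0,0,0,0,0,0,0,0,0,0,0,0,0,0,0,0,0,0,0,0,0,0,0,0,0,0,0,0,0,0]
  claw: 0.02
  force: 12

```text
clock: 4.9
eef_pos: [487.7, -258.0, 40.4]
eef_rot: [3.142, -0.0, -3.084]
wrist_force: [-0.2, -0.7, -0.1]
finger_gap: 32.4
finger_force: 11.9
```

Call:
jog_arm:
  plan: [0,0,0.02,0,0,0,0,0,0.06,0,0,0,0,0,0.1,0,0,0,0,0.03,0.14,0,0,0,0.001,0.07,0.14,0,0,0,0.001,0.11,0.14,0,0,0,0.001,0.15,0.14,0,0,0,0.001,0.19,0.14,0,0,0,0.002,0.23,0.14,0,0,0,0.002,0.27,0.14,0,0,0,0.002,0.31,0.14,0,0,0,0.002,0.35,0.14,0,0,0,0.003,0.39,0.14,0,0,0,0.003,0.43,0.14,0,0,0,0.004,0.47,0.14,0,0,0,0.004,0.5,0.13,0,0,0,0.004,0.515,0.11,0,0,0,0.004,0.521,0.09,0,0,0,0.004,0.521,0.09,0,0,0,0.004,0.521,0.09,0,0,0]

```text
clock: 6.9
eef_pos: [491.8, 262.8, 130.9]
eef_rot: [-3.141, -0.0, -3.084]
wrist_force: [-0.8, 0.1, 0.9]
finger_gap: 32.6
finger_force: 11.9
```

```bash
python3 - <<'E'
from h import *
c,p,d=wshot('w3')
ims=[cv2.resize(p[90:330,130:390,::-1],(390,360),interpolation=cv2.INTER_CUBIC)]
s=holder(c,d)
q=s(380,480,200,315,61,70);print('fin',cv2.minAreaRect(q[:,:2].astype(np.float32)),len(q),q.mean(0))
P=cloud(c,d)
c2=get_calibration('scene');p2,d2=camera('scene'); np.savez('pics/s3.npz',p=p2,d=d2)
ims.append(cv2.resize(p2[105:165,145:210,::-1],(390,360),interpolation=cv2.INTER_CUBIC))
cv2.imwrite('pics/m3.png',np.hstack(ims))
s2=holder(c2,d2)
for n,f in (('wr',s),('sc',s2)):
  for z0,z1 in ((90,120),(120,140),(165,175),(175,195)):
    q=f(440,540,240,290,z0,z1)
    if len(q)>4: print(n,z0,len(q),q.mean(0),q.min(0),q.max(0))
E
```

```text
cam [424.64 259.99 310.62] [2.9  0.   1.63] -0.058205816243457116 tcp [492.11 262.7  131.48] [ 3.14  0.   -3.08] 6.95
fin ((399.0942687988281, 258.33251953125), (38.84115219116211, 11.303365707397461), 3.372401714324951) 743 [398.63 258.31  65.68]
wr 90 354 [479.05 265.11 107.81] [476.11 249.37  93.1 ] [487.54 280.45 120.  ]
wr 120 515 [480.4  264.38 131.88] [476.16 240.1  120.09] [491.18 289.14 139.97]
wr 165 651 [485.19 265.07 170.24] [480.94 240.11 165.  ] [501.07 289.96 174.98]
wr 175 2421 [485.82 264.21 186.68] [480.66 240.03 175.01] [500.78 289.95 194.98]
sc 90 61 [490.44 250.46 106.5 ] [477.82 244.52  93.05] [507.73 266.32 119.97]
sc 120 44 [486.5  251.48 129.  ] [475.32 241.28 120.02] [507.91 281.46 139.85]
sc 165 16 [483.93 266.5  168.47] [480.96 241.63 165.01] [487.62 284.83 174.76]
sc 175 43 [484.67 267.17 184.83] [480.42 242.97 175.71] [494.13 287.96 194.52]
```

View pics/m3.png

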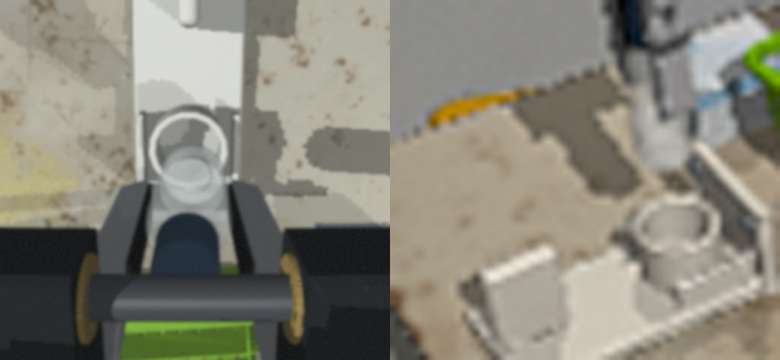

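The left panel shows the cup's rim centred at about (188,147). The bottle's foot hangs just beyond it, about (192,175), nearer the camera. The right panel shows the bottle upright above the cup.

```bash
python3 - <<'E'
from h import *
z=np.load('pics/w3.npz'); c=get_calibration('wrist'); c['origin']=z['o'];c['attitude']=z['a']
f=lambda u,v:(130+u/1.5,90+v/1.5)
for n,u,v,h in (('rimC',188,147,44),('rimL',149,147,44),('rimR',227.5,147,44),('botL',163,172,95),('botR',222,172,95),('finL',180,10,66),('finR',197,10,66)): print(n,onplane(c,*f(u,v),h))
s=holder(c,z['d'])
q=s(440,500,230,300,41,47);print('rim',q.min(0),q.max(0),len(q)); 
for z0 in range(85,130,6):
    q=s(440,489,240,290,z0,z0+6); 
    if len(q)>8:
        A=np.c_[2*q[:,:2],np.ones(len(q))]; r=np.linalg.lstsq(A,(q[:,:2]**2).sum(1),rcond=None)[0]; print(z0,len(q),q.min(0)[:2],q.max(0)[:2],r[:2],np.sqrt(r[2]+r[0]**2+r[1]**2))
q=s(440,489,225,302,38,50); q=q[q[:,0]<489]
m=abs(q[:,2]-44)<2.5;q=q[m]
A=np.c_[2*q[:,:2],np.ones(len(q))]; r=np.linalg.lstsq(A,(q[:,:2]**2).sum(1),rcond=None)[0]; print('rimfit',r[:2],np.sqrt(r[2]+r[0]**2+r[1]**2))
E
```

```text
rimC [490.71 262.85  44.  ]
rimL [492.06 238.81  44.  ]
rimR [489.34 287.2   44.  ]
botL [491.8  250.39  95.  ]
botR [490.13 280.21  95.  ]
finL [410.88 254.25  66.  ]
finR [410.38 263.23  66.  ]
rim [468.35 239.18  41.01] [499.97 286.99  46.16] 408
91 33 [476.41 251.16] [485.23 279.74] [492.86 265.3 ] 16.369869018053524
97 77 [476.15 249.89] [487.16 280.36] [492.78 265.23] 16.320939254731904
103 76 [476.16 249.66] [487.54 280.45] [492.86 264.99] 16.39269796227022
109 93 [476.11 249.37] [487.3  280.08] [492.8  264.81] 16.34754951239535
115 94 [476.22 249.19] [487.06 279.69] [492.9  264.66] 16.440499926119244
121 104 [476.25 248.95] [487.79 280.16] [492.83 264.51] 16.375844777789393
127 135 [476.23 243.63] [488.88 283.24] [495.31 264.15] 18.78279484671398
rimfit [491.67 263.09] 21.863174983446193
```

Call:
jog_arm:
  plan: [-0.0005,-0.0025,0,0,0,0,-0.0005,-0.0025,-0.015,0,0,0,-0.0005,-0.0025,-0.03,0,0,0,-0.0005,-0.0025,-0.038,0,0,0,-0.0005,-0.0025,-0.042,0,0,0,-0.0005,-0.0025,-0.042,0,0,0,-0.0005,-0.0025,-0.042,0,0,0]

```text
clock: 7.7
eef_pos: [491.5, 260.5, 89.1]
eef_rot: [3.141, 0.001, -3.084]
wrist_force: [-0.3, 0.2, -0.1]
finger_gap: 32.8
finger_force: 11.9
```

```bash
python3 - <<'E'
from h import *
c,p,d=wshot('w4')
c2=get_calibration('scene');p2,d2=camera('scene'); np.savez('pics/s4.npz',p=p2,d=d2)
cv2.imwrite('pics/m4.png',np.hstack([cv2.resize(p[90:330,130:390,::-1],(390,360),interpolation=cv2.INTER_CUBIC),cv2.resize(p2[115:160,165:213,::-1],(390,360),interpolation=cv2.INTER_CUBIC)]))
s=holder(c,d)
def fit(q):
    A=np.c_[2*q[:,:2],np.ones(len(q))]; r=np.linalg.lstsq(A,(q[:,:2]**2).sum(1),rcond=None)[0]; return r[:2],np.sqrt(r[2]+r[0]**2+r[1]**2),len(q)
for z0 in (50,56,62,68): 
    q=s(440,488,240,285,z0,z0+6)
    if len(q)>8: print(z0,fit(q),q.min(0),q.max(0))
q=s(440,488,225,302,42,46);print('rim',fit(q),q.min(0),q.max(0))
E
```

```text
cam [424.2  257.67 268.79] [ 2.9  -0.    1.63] -0.058205816243457116 tcp [491.5  260.57  89.14] [ 3.14  0.   -3.08] 7.75
50 (array([492.49, 263.08]), np.float64(16.24662731833667), 45) [475.9  248.93  51.84] [484.9  277.48  55.87]
56 (array([492.51, 262.95]), np.float64(16.290007166813737), 71) [475.82 247.68  56.17] [486.91 278.14  61.84]
62 (array([492.58, 262.73]), np.float64(16.37582732425271), 86) [475.8  247.38  62.06] [487.13 277.76  67.97]
68 (array([492.68, 262.58]), np.float64(16.46281351780266), 83) [475.8  247.16  68.1 ] [486.95 278.06  73.98]
rim (array([491.72, 263.11]), np.float64(21.90727053121749), 397) [468.36 239.8   42.06] [487.95 286.45  45.89]
```

View pics/m4.png

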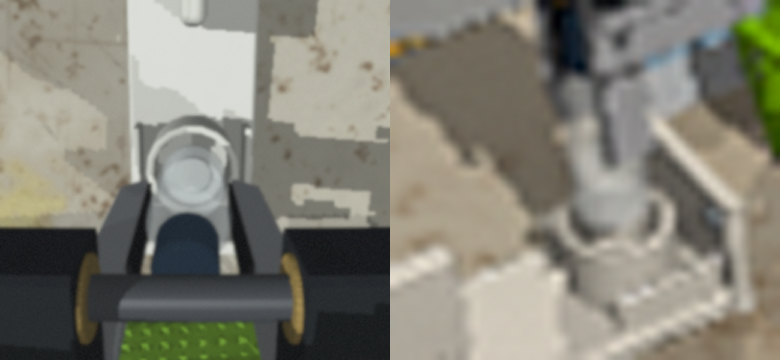

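Both panels show the bottle's foot centred over the cup's mouth at left (190,170), within about 0.5 mm. I'll lower it.

Call:
jog_arm:
  plan: [0,0,-0.008,0,0,0,0,0,-0.016,0,0,0,0,0,-0.024,0,0,0,0,0,-0.029,0,0,0,0,0,-0.032,0,0,0,0,0,-0.034,0,0,0,0,0,-0.034,0,0,0,0,0,-0.034,0,0,0]

```text
clock: 8.6
eef_pos: [491.3, 260.5, 54.6]
eef_rot: [3.142, 0.0, -3.084]
wrist_force: [0.7, -0.1, -0.6]
finger_gap: 32.6
finger_force: 11.9
```

Call:
jog_arm:
  plan: [0,0,0,0,0,0,0,0,0,0,0,0,0,0,0,0,0,0,0,0,0,0,0,0,0,0,0,0,0,0,0,0,0,0,0,0,0,0,0,0,0,0,0,0,0,0,0,0,0,0,0.02,0,0,0,0,0,0.05,0,0,0,0,0,0.09,0,0,0,0,0,0.13,0,0,0,0,0,0.16,0,0,0,-0.04,0,0.16,0,0,0,-0.075,0,0.16,0,0,0,-0.075,0,0.16,0,0,0,-0.075,0,0.16,0,0,0]
  claw: 0.07

```text
clock: 10.3
eef_pos: [416.2, 260.6, 214.9]
eef_rot: [3.141, 0.001, -3.084]
wrist_force: [-0.3, 0.2, -0.0]
finger_gap: 69.9
finger_force: 0.0
```

```bash
python3 - <<'E'
from h import *
c,p,d=wshot('w5')
c2=get_calibration('scene');p2,d2=camera('scene'); np.savez('pics/s5.npz',p=p2,d=d2)
cv2.imwrite('pics/m5.png',np.hstack([cv2.resize(p[50:290,130:390,::-1],(390,360),interpolation=cv2.INTER_CUBIC),cv2.resize(p2[110:172,150:217,::-1],(390,360),interpolation=cv2.INTER_CUBIC)]))
def fit(q):
    A=np.c_[2*q[:,:2],np.ones(len(q))]; r=np.linalg.lstsq(A,(q[:,:2]**2).sum(1),rcond=None)[0]; return r[:2],np.sqrt(r[2]+r[0]**2+r[1]**2),len(q)
for n,s in (('w',holder(c,d)),('s',holder(c2,d2))):
    q=s(350,470,200,315,61,69);print(n,'fin',cv2.minAreaRect(q[:,:2].astype(np.float32)),len(q),q.mean(0))
    for z0 in (55,65,75,85,95,105):
        q=s(450,525,230,290,z0,z0+10)
        if len(q)>8: print(z0,fit(q),q.mean(0))
E
```

```text
cam [348.86 257.71 394.61] [ 2.9  -0.    1.63] -0.058205816243457116 tcp [416.65 260.55 214.7 ] [ 3.14  0.   -3.08] 10.35
w fin ((397.1070861816406, 258.1323547363281), (43.40447998046875, 11.403104782104492), 2.9861538410186768) 410 [396.31 258.08  65.59]
55 (array([506.38, 260.75]), np.float64(28.945625640849716), 132) [498.26 265.59  59.65]
65 (array([492.44, 262.91]), np.float64(16.354655738192726), 85) [479.16 262.55  70.29]
75 (array([491.71, 262.93]), np.float64(14.346812294012992), 236) [483.8  262.55  81.39]
85 (array([492.76, 262.85]), np.float64(11.511712281010722), 124) [484.88 262.38  88.07]
95 (array([492.4 , 262.92]), np.float64(10.709584357083084), 75) [483.9  263.01 100.05]
105 (array([490.66, 262.87]), np.float64(8.019774130517135), 279) [489.57 262.77 112.91]
s fin ((395.9814758300781, 254.6138916015625), (42.04621887207031, 12.445087432861328), 2.011960744857788) 40 [395.78 254.17  64.88]
55 (array([506.04, 265.57]), np.float64(27.19855798393202), 23) [493.31 251.65  59.61]
65 (array([497.71, 266.12]), np.float64(22.588333607247584), 25) [490.41 249.1   69.42]
75 (array([494.23, 258.23]), np.float64(14.140182001413807), 32) [490.04 250.69  80.32]
85 (array([494.61, 257.61]), np.float64(10.234194914590947), 23) [492.06 252.    88.69]
95 (array([493.74, 256.51]), np.float64(8.11445349229873), 18) [493.67 252.3   99.37]
105 (array([493.6 , 258.38]), np.float64(8.773465803655972), 26) [493.12 256.84 111.75]
```

View pics/m5.png

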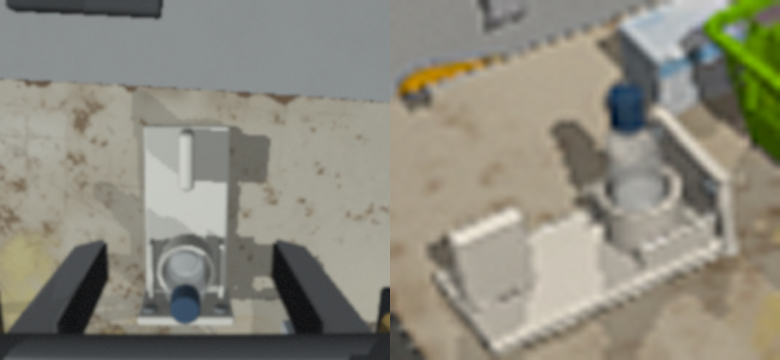

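The bottle stands upright and free in the cup, with its cap at right panel (627,108) and top at z≈113. Next is the fin.

Call:
jog_arm:
  plan: [-0.02,-0.005,-0.03,0,0,0,-0.02,-0.005,-0.07,0,0,0,-0.02,-0.005,-0.11,0,0,0,-0.02,-0.005,-0.14,0,0,0,-0.02,-0.005,-0.16,0,0,0,-0.02,-0.005,-0.175,0,0,0,-0.02,-0.005,-0.184,0,0,0,-0.02,-0.005,-0.187,0,0,0,-0.02,-0.005,-0.187,0,0,0,-0.02,-0.005,-0.187,0,0,0]

```text
clock: 11.4
eef_pos: [396.6, 255.6, 28.0]
eef_rot: [3.141, 0.001, -3.084]
wrist_force: [0.0, -0.3, 0.2]
finger_gap: 70.0
finger_force: 0.0
```

Call:
jog_arm:
  plan: [0,0,0,0,0,0,0,0,0,0,0,0,0,0,0,0,0,0,0,0,0,0,0,0,0,0,0,0,0,0,0,0,0,0,0,0,0,0,0,0,0,0,0,0,0,0,0,0,0,0,0,0,0,0,0,0,0,0,0,0]
  claw: 0.005
  force: 40

```text
clock: 12.4
eef_pos: [396.2, 255.5, 27.4]
eef_rot: [3.142, 0.0, -3.084]
wrist_force: [0.3, 0.7, -0.8]
finger_gap: 12.0
finger_force: 40.0
```

Call:
jog_arm:
  plan: [0.0,-0.005,0,0,0,0,0.001,-0.018,0,0,0,0.5,0.003,-0.036,0,0,0,1,0.006,-0.055,0,0,0,1.5,0.009,-0.074,0,0,0,2,0.012,-0.093,0,0,0,2.6,0.015,-0.112,0,0,0,3.2,0.018,-0.131,0,0,0,3.8,0.021,-0.15,0,0,0,4.4,0.024,-0.169,0,0,0,5,0.027,-0.188,0,0,0,5.6,0.03,-0.207,0,0,0,6.2,0.033,-0.226,0,0,0,6.8,0.035,-0.243,0,0,0,7.4,0.036,-0.257,0,0,0,8,0.037,-0.266,0,0,0,8.5,0.038,-0.271,0,0,0,8.7,0.038,-0.273,0,0,0,8.7,0.038,-0.273,0,0,0,8.7,0.038,-0.273,0,0,0,8.7]

```text
clock: 14.4
eef_pos: [434.2, -17.4, 27.4]
eef_rot: [-3.141, -0.0, -2.932]
wrist_force: [-0.1, -2.1, 0.1]
finger_gap: 11.6
finger_force: 40.0
```

```bash
python3 - <<'E'
from h import *
c,p,d=wshot('w6'); S={'wrist':holder(c,d)}
ims=[cv2.resize(p[:,:,::-1],(480,360))]
for n in ('scene','top'):
    c2=get_calibration(n);p2,d2=camera(n); np.savez('pics/%s6.npz'%n,p=p2,d=d2); S[n]=holder(c2,d2)
    if n=='scene': ims.append(cv2.resize(p2[120:205,215:300,::-1],(320,360),interpolation=cv2.INTER_CUBIC))
cv2.imwrite('pics/m6.png',np.hstack(ims))
for n,s in S.items():
    print(n)
    q=s(580,670,-60,90,12,66)
    for w in ('plate','back'):
        q=s(585,660,-50,90,12,60) if w=='plate' else s(530,590,-70,70,50,66)
        if len(q)<10: print(w,len(q));continue
        print(w,cv2.minAreaRect(q[:,:2].astype(np.float32)),len(q),q.mean(0),q.min(0),q.max(0))
    q=s(590,660,-50,90,62,69);print('platetop',cv2.minAreaRect(q[:,:2].astype(np.float32)) if len(q) else 0,len(q))
E
```

```text
cam [368.37 -30.38 207.17] [2.9  0.   1.78] -0.058205816243457116 tcp [434.13 -17.44  27.42] [-3.14 -0.   -2.93] 14.45
wrist
plate 0
back 0
platetop 0 0
scene
plate ((637.7382202148438, 31.313764572143555), (100.7498779296875, 43.367401123046875), 89.20997619628906) 251 [631.68  24.68  37.43] [616.41 -19.03  13.26] [659.97  81.4   59.4 ]
back ((557.894775390625, -4.270759582519531), (27.542484283447266, 60.89021682739258), 14.319611549377441) 79 [565.76  -5.55  58.51] [544.46 -32.19  50.05] [574.66  28.61  64.91]
platetop ((631.835693359375, 31.198040008544922), (98.2082748413086, 37.36872100830078), 79.6714859008789) 68
top
plate ((635.9668579101562, 22.82280731201172), (121.44572448730469, 51.078712463378906), 83.89824676513672) 112 [636.25  34.11  37.78] [604.3  -36.59  12.28] [659.65  81.86  59.96]
back ((556.0942993164062, 6.0975341796875), (20.08940315246582, 76.120849609375), 11.761129379272461) 52 [559.74   7.71  58.77] [546.46 -29.59  50.39] [572.99  44.08  65.39]
platetop ((643.9285888671875, 32.433021545410156), (48.831233978271484, 90.7159652709961), 10.495441436767578) 51
```

View pics/m6.png

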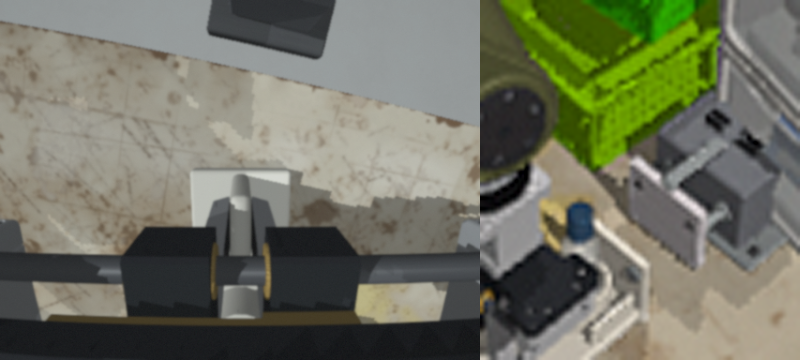

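The left panel shows the fin gripped at (240,200). The right panel shows the holder facing the mount's plate, with plate corners at (629,158), (704,226), (698,268) and (631,205). That was my tenth picture, so from here I'll work by numbers: fit the plate and the holder's back in the same cameras.

```bash
python3 - <<'E'
from h import *
rng=np.random.default_rng(0)
def line(q,tol=1.5,maxdeg=35):
    best=None
    for _ in range(1500):
        a,b=q[rng.choice(len(q),2,False)][:,:2]; t=b-a; L=np.hypot(*t)
        if L<25: continue
        n=np.array([t[1],-t[0]])/L; n=n*np.sign(n[0])
        if abs(np.degrees(np.arctan2(n[1],n[0])))>maxdeg: continue
        m=abs((q[:,:2]-a)@n)<tol
        if best is None or m.sum()>best.sum(): best=m
    k=q[best]; mu=k[:,:2].mean(0); n=np.linalg.svd(k[:,:2]-mu)[2][1]; n=n*np.sign(n[0])
    t=np.array([-n[1],n[0]]); e=(k[:,:2]-mu)@t
    return 'yaw %.2f n %d mu %s mid %s halfwidth %.1f'%(np.degrees(np.arctan2(n[1],n[0])),len(k),mu,mu+t*(e.max()+e.min())/2,(e.max()-e.min())/2)
for n,f in (('scene','scene0'),('scene','scene6'),('top','top0'),('top','top6')):
    z=np.load('pics/%s.npz'%f); c=get_calibration(n); s=holder(c,z['d'])
    q=s(590,660,-40,75,14,60)
    print(f,'face',line(q))
    q=s(590,660,-40,75,62,69)
    print('  platetop',line(q,3))
    q=s(650,760,-80,110,60,69); print('  block',cv2.minAreaRect(q[:,:2].astype(np.float32)),len(q))
    if f[-1]=='6':
        q=s(535,600,-40,65,50,66); print('  hback',line(q,4),len(q))
        q=s(490,540,-40,45,80,118); print('  bottle',q.mean(0),len(q), q.max(0))
c=get_calibration('scene')
for L in ([(254.6,157.3,66),(274.5,173.4,66),(272.9,183.3,8),(255.1,168.4,8)],[(255.4,157.6,66),(274.8,171.6,66),(272.6,183.6,8),(255.6,167,8)]):
    Q=np.array([onplane(c,*l) for l in L]); print(Q, np.degrees(np.arctan2(-(Q[0]-Q[1])[0],(Q[0]-Q[1])[1])),np.degrees(np.arctan2(-(Q[3]-Q[2])[0],(Q[3]-Q[2])[1])),Q.mean(0))
E
```

```text
scene0 face yaw 11.06 n 160 mu [627.02  20.45] mid [626.71  22.02] halfwidth 41.4
  platetop yaw 12.31 n 49 mu [628.74  19.47] mid [628.41  20.99] halfwidth 41.9
  block ((712.634765625, 8.492889404296875), (84.77491760253906, 172.0505828857422), 21.685203552246094) 401
scene6 face yaw 10.89 n 172 mu [626.9   21.35] mid [626.85  21.64] halfwidth 41.5
  platetop yaw 8.19 n 43 mu [629.99  21.59] mid [629.81  22.83] halfwidth 42.6
  block ((702.2723999023438, 4.3977203369140625), (67.47764587402344, 173.2759552001953), 7.9631195068359375) 394
  hback yaw 10.99 n 68 mu [565.91  -4.18] mid [565.52  -2.2 ] halfwidth 30.6 79
  bottle [527.05  -4.13 100.1 ] 103 [539.39   9.39 116.74]
top0 face yaw 11.85 n 51 mu [621.74  23.76] mid [621.94  22.8 ] halfwidth 40.2
  platetop yaw 6.58 n 26 mu [626.8   20.56] mid [626.37  24.28] halfwidth 41.1
  block ((688.0215454101562, 7.9710540771484375), (169.32272338867188, 69.12714385986328), 87.87838745117188) 317
top6 face yaw 10.88 n 48 mu [622.18  22.16] mid [622.11  22.56] halfwidth 40.5
  platetop yaw 10.29 n 22 mu [626.65  21.9 ] mid [626.23  24.19] halfwidth 37.8
  block ((687.7009887695312, 7.745750427246094), (169.19927978515625, 70.18497467041016), 88.07032012939453) 326
  hback yaw 10.62 n 41 mu [559.53   9.1 ] mid [559.9    7.15] halfwidth 37.8 52
  bottle [522.98  -0.64  99.63] 47 [537.29  13.48 117.5 ]
[[619.79  66.05  66.  ]
 [632.43 -26.32  66.  ]
 [637.9  -15.77   8.  ]
 [626.34  70.99   8.  ]] 7.793870345116393 7.586769094263928 [629.12  23.74  37.  ]
[[621.2   63.53  66.  ]
 [637.67 -20.51  66.  ]
 [636.33 -16.32   8.  ]
 [631.37  75.61   8.  ]] 11.089641220766504 3.0923617074873424 [631.64  25.58  37.  ]
```

Call:
jog_arm:
  plan: [0.003,0.001,0,0,0,0,0.01,0.0025,0,0,0,0,0.017,0.004,0,0,0,0,0.024,0.006,0,0,0,0,0.031,0.008,0,0,0,0,0.037,0.0092,0,0,0,0,0.04,0.01,0,0,0,0,0.041,0.0102,0,0,0,0,0.041,0.0102,0,0,0,0,0.041,0.0102,0,0,0,0]

```text
clock: 15.55
eef_pos: [475.4, -7.2, 27.4]
eef_rot: [3.142, 0.001, -2.932]
wrist_force: [0.1, 1.0, -0.1]
finger_gap: 11.9
finger_force: 40.0
```

```bash
python3 - <<'E'
from h import *
st=manip.read_state(); print(st['eef_pos'],st['eef_rot'],st['wrist_force'],st['moment'])
yaw=st['eef_rot'][2]+np.pi; n=np.array([np.cos(yaw),np.sin(yaw)]); t=np.array([-n[1],n[0]])
fin=st['eef_pos'][:2]; bk=fin+136*n
print('yaw',np.degrees(yaw),'back',bk)
for cam in ('scene','top'):
    c=get_calibration(cam); Ps=[]
    for k in range(4):
        p,d=camera(cam); P=cloud(c,d).reshape(-1,3); Ps.append(P)
    np.savez('pics/%s7.npz'%cam,p=p,d=d)
    P=np.vstack(Ps); u=(P[:,:2]-bk)@n; v=(P[:,:2]-bk)@t; z=P[:,2]
    for z0,z1 in ((15,30),(30,45),(45,56),(56,69)):
        m=(abs(v)<60)&(z>z0)&(z<z1)&(u>-16)&(u<40)
        print(cam,z0,m.sum(),'u hist',np.histogram(u[m],np.arange(-16,42,2))[0])
        for a,b in ((-12,5),(10,30)):
            k=m&(u>a)&(u<b)
            if k.sum()>10:
                cf=np.polyfit(v[k],u[k],1)
                print('   ',(a,b),'v ext',np.percentile(v[k],[0,1,99,100]),'u med',np.median(u[k]),'slope deg',np.degrees(cf[0]))
E
```

```text
[475.45  -7.24  27.44] [ 3.14  0.   -2.93] [ 0.13  0.96 -0.07] [ 0.17  0.12 -0.04]
yaw 11.98761909667514 back [608.48  21.01]
scene 15 205 u hist [ 1 12  3  9 36 58 12  5  0  0  0  0  0  0  0  1 30 21  4  6  7  0  0  0
  0  0  0  0]
    (-12, 5) v ext [-43.05 -41.85  -3.76  -3.52] u med -5.565761667225712 slope deg -0.8237619365747622
    (10, 30) v ext [-44.75 -44.62 -29.64 -28.92] u med 18.31368093669565 slope deg -15.767938742339835
scene 30 317 u hist [ 4  1  2  9 41 83 18  4  2  1  0  0  0  0  0  4 53 72 11  5  1  0  1  0
  0  0  1  4]
    (-12, 5) v ext [-43.27 -42.87   4.88   5.11] u med -5.444244488781138 slope deg -0.7147136262669593
    (10, 30) v ext [-45.49 -44.66  37.03  38.36] u med 18.39247298098812 slope deg -0.42529435562001705
scene 45 336 u hist [ 0  0  9 11 38 53 12  1  5  2  0  0  0  0  0  9 87 85 14  4  2  4  0  0
  0  0  0  0]
    (-12, 5) v ext [-42.73 -42.52   5.77   6.14] u med -5.900996217621031 slope deg -0.24579363820010472
    (10, 30) v ext [-45.02 -44.24  37.41  39.64] u med 18.19388197563098 slope deg -0.5872539723267692
scene 56 614 u hist [  0   0  
[... 859 characters left out ...]
7  -41.5   38.66  39.17] u med 13.719537265163558 slope deg 2.2264165574161923
top 45 129 u hist [ 3  9 27 20  4  7  1  3  0  0  0  0  0  0 31 17  1  0  0  0  0  0  2  0
  1  1  1  1]
    (-12, 5) v ext [-41.82 -41.53  36.29  38.14] u med -9.594755670046787 slope deg -0.9508913494479638
    (10, 30) v ext [-41.75 -39.76  35.38  38.55] u med 13.87017260797347 slope deg 2.41090725731406
top 56 439 u hist [ 2  8 24 47 32 49 26  1  0  0  0  0  0  2 38 53 34 43 40 16  2  3  4  2
  4  1  6  2]
    (-12, 5) v ext [-41.4  -41.27  38.15  38.17] u med -6.98842032873051 slope deg -0.021922678252337825
    (10, 30) v ext [-42.31 -42.06  39.51  40.31] u med 17.307467761865304 slope deg 0.5678329590839098
```

The holder is centred within about 0.5 mm and square within about 0.5°, with a gap of roughly 16 mm. I'll approach to contact.

Call:
jog_arm:
  plan: [0.002,0.0004,0,0,0,0,0.005,0.001,0,0,0,0,0.008,0.0017,0,0,0,0,0.01,0.0021,0,0,0,0,0.012,0.0026,0,0,0,0,0.0125,0.0027,0,0,0,0,0.0125,0.0027,0,0,0,0]

```text
clock: 16.65
eef_pos: [487.8, -4.6, 27.5]
eef_rot: [-3.142, 0.0, -2.932]
wrist_force: [-1.6, -0.6, 1.8]
finger_gap: 12.0
finger_force: 40.0
```

Call:
jog_arm:
  plan: [0.001,0.0002,0,0,0,0,0.002,0.0004,0,0,0,0,0.003,0.0006,0,0,0,0,0.004,0.0008,0,0,0,0,0.005,0.001,0,0,0,0,0.006,0.0013,0,0,0,0,0.006,0.0013,0,0,0,0,0.006,0.0013,0,0,0,0]

```text
clock: 17.45
eef_pos: [493.3, -3.3, 27.4]
eef_rot: [3.141, -0.001, -2.932]
wrist_force: [-9.1, -2.1, 6.5]
finger_gap: 11.8
finger_force: 40.0
```

```bash
cat > meas.py <<'E'
from h import *
from scipy.spatial.transform import Rotation
st=manip.read_state(); f=np.array(st['wrist_force'])
yaw=st['eef_rot'][2]+np.pi; n=np.array([np.cos(yaw),np.sin(yaw)]); t=np.array([-n[1],n[0]])
bk=st['eef_pos'][:2]+136*n
print(st['clock'],st['eef_pos'],np.degrees(st['eef_rot']),'Fn %.2f Ft %.2f Fz %.2f'%(f[:2]@n,f[:2]@t,f[2]),'M',st['moment'],'back',bk)
for cam in ('scene','top'):
    c=get_calibration(cam); Ps=[]
    for k in range(3): Ps.append(cloud(c,camera(cam)[1]).reshape(-1,3))
    P=np.vstack(Ps); u=(P[:,:2]-bk)@n; v=(P[:,:2]-bk)@t; z=P[:,2]
    for nm,z0,z1,a,b in (('hold',30,45,-14,-2),('plateR',30,60,-1.5,14),('tops',57,70,-14,14)):
        k=(abs(v)<60)&(z>z0)&(z<z1)&(u>a)&(u<b)
        if k.sum()>10: print(cam,nm,k.sum(),'v',np.percentile(v[k],[1,99]),'u',np.percentile(u[k],[5,50,95]),'slope %.2f'%np.degrees(np.polyfit(v[k],u[k],1)[0]))
    k=(abs(v)<12)&(z>66)&(z<76)&(u>0)&(u<110)
    if k.sum()>5: print(cam,'tongue',k.sum(),np.percentile(u[k],[1,50,99]),np.median(z[k]))
    k=(abs(u+40)<22)&(abs(v)<22)&(z>108)&(z<125); print(cam,'cap top',k.sum(),u[k].mean(),v[k].mean(),z[k].mean())
E
python3 meas.py
```

```text
17.45 [493.27  -3.34  27.43] [ 179.99   -0.06 -168.02] Fn -9.30 Ft -0.20 Fz 6.46 M [-0.21  1.22 -0.08] back [626.3  24.9]
scene hold 111 v [-42.77   5.29] u [-8.42 -5.76 -2.95] slope 0.55
scene plateR 60 v [-45.23   1.56] u [-0.26  3.99  8.96] slope -2.01
scene tops 346 v [-43.88  37.73] u [-6.43  2.52 10.76] slope 2.71
scene tongue 365 [  2.28  53.63 102.49] 69.87213334221155
scene cap top 111 -40.34533670915452 -4.800267835695368 113.29452463497948
top hold 43 v [-40.92  36.  ] u [-12.73  -9.65  -8.15] slope 0.40
top plateR 40 v [-42.57  38.39] u [-0.99  0.36  8.35] slope 0.30
top tops 301 v [-42.2   39.56] u [-10.42  -0.89   7.84] slope 0.66
top tongue 241 [ 1.17 48.4  97.87] 69.5636825295071
top cap top 79 -43.0329404599704 -2.056907124920382 114.16725257146763
```

```bash
cat > tongue.py <<'E'
from h import *
yaw=np.radians(12.0); n=np.array([np.cos(yaw),np.sin(yaw)]); t=np.array([-n[1],n[0]])
org={'scene':np.array([608.48,21.01])+18.3*n-2.8*t,'top':np.array([608.48,21.01])+13.8*n-1.2*t}
def project(c,P):
    q=(P-np.array(c['origin']))@R_of(c['attitude']); x=q[:,0]/q[:,2];y=q[:,1]/q[:,2]; s=1+c['k1']*(x*x+y*y)
    return (c['cx']+c['fx']*x*s).astype(np.float32),(c['cy']+c['fy']*y*s).astype(np.float32)
def rect(cam,p,z=68,step=2.0):
    c=get_calibration(cam); U,V=np.meshgrid(np.arange(0,110,step),np.arange(-30,31,5.0))
    P=np.c_[org[cam]+U.reshape(-1,1)*n+V.reshape(-1,1)*t,np.full(U.size,z)]
    a,b=project(c,P); g=cv2.cvtColor(p,cv2.COLOR_RGB2GRAY)
    return cv2.remap(g,a.reshape(U.shape),b.reshape(U.shape),cv2.INTER_LINEAR)
def show(cam,p):
    g=rect(cam,p)
    print(cam,'u='+' '.join('%3d'%x for x in range(0,110,2)))
    for v,r in zip(np.arange(-30,31,5),g): print('v%4d  '%v+' '.join('%3d'%x for x in r))
E
python3 - <<'E'
from tongue import *
show('scene',np.load('pics/scene0.npz')['p']); p,d=camera('scene'); show('scene',p)
E
```

```text
scene u=  0   2   4   6   8  10  12  14  16  18  20  22  24  26  28  30  32  34  36  38  40  42  44  46  48  50  52  54  56  58  60  62  64  66  68  70  72  74  76  78  80  82  84  86  88  90  92  94  96  98 100 102 104 106 108
v -30  183 195 191 154  99  66  48  46  50  53  55  55  55  54  55  55  56  56  60  71  85  96 102 105 105 105 103 103 103 103 103 104 104 103 104 106 105  95  81  67  60  55  56  67  83  92  95  96  95  92  89  85  80  77  74
v -25  178 199 189 154 108  72  53  51  53  54  54  55  55  56  56  54  52  52  59  71  86  96 103 107 106 105 104 104 104 103 102 103 104 104 103 102  97  85  66  45  30  34  38  47  49  51  60  83  99 110 109  98  89  84  80
v -20  177 192 183 148 104  65  53  49  52  54  55  55  55  55  56  55  54  53  60  71  84  95 101 104 105 105 105 104 104 104 103 103 104 104 104 104 101  92  72  46  20  17  23  27  18   8  25  52  87 109 120 116 112 107 104
v -15  179 199 198 162 109  64  50  49  51  53  54  54  54  54  54  53  52  52  57  70  83  95 101 103 104 105 105 104 104 104 104 103 103 103 103 105 104  95  78  49  26  13  20  23  19  14 
[... 4557 characters left out ...]
115 115 115 115 114
v  20  123 167 196 217 196 155 106  63  50  59  74  74  72  64  57  55  53  54  59  71  86  99 108 113 113 112 112 112 112 112 112 112 111 112 112 109 104  97  79  52  25  21  31  41  39  31  34  55  84 101 112 114 114 114 114
v  25   94 133 169 202 199 153 107  62  41  46  50  56  59  60  57  58  57  55  61  73  88 100 109 112 113 112 112 113 112 112 112 110 111 112 111 109 106  92  70  44  24  11  26  37  32  20  26  50  80  98 108 112 111 109 110
v  30   69  78 114 163 188 158 115  85  67  63  57  55  55  57  58  59  58  57  59  71  86 100 108 112 114 113 112 111 112 112 113 112 112 112 111 112 113 110 103  88  54  23  31  50  49  34  25  55  83 106 110 110 110 111 112
```

The tongue profile shows marks at u≈81 and 91. The tongue's end has moved from about 72 to about 75, so the plate is roughly 3 mm in. I'll press further.

Call:
jog_arm:
  plan: [0.001,0.0002,0.0003,0,0,0,0.002,0.0004,0.0003,0,0,0,0.003,0.0006,0.0003,0,0,0,0.004,0.0008,0.0003,0,0,0,0.005,0.0011,0.0003,0,0,0,0.006,0.0013,0.0003,0,0,0,0.007,0.0015,0.0003,0,0,0,0.008,0.0017,0.0003,0,0,0,0.008,0.0017,0.0003,0,0,0,0.008,0.0017,0.0003,0,0,0]

```text
clock: 18.8
eef_pos: [500.7, -1.6, 27.5]
eef_rot: [3.141, -0.002, -2.932]
wrist_force: [-12.2, -0.2, 7.0]
finger_gap: 11.7
finger_force: 40.0
```

```bash
python3 meas.py; python3 - <<'E'
from tongue import *
st0=np.load('pics/scene0.npz')['p']; p,d=camera('scene'); t0=np.load('pics/top0.npz')['p']; pt,_=camera('top')
for cam,a,b in (('scene',st0,p),('top',t0,pt)):
    for q in (a,b):
        g=rect(cam,q)
        print(cam); 
        for i in (2,4,6,7,9,10): print('v%4d'%(-30+5*i),' '.join('%3d'%x for x in g[i][:16]),'|',' '.join('%3d'%x for x in g[i][30:50]))
E
```

```text
18.8 [500.69  -1.58  27.46] [ 179.96   -0.14 -168.02] Fn -11.98 Ft 2.35 Fz 7.01 M [-0.18  1.61 -0.14] back [633.73  26.66]
scene hold 103 v [-43.33   3.92] u [-8.03 -5.45 -3.19] slope -0.19
scene plateR 69 v [-45.73   8.48] u [-0.81  3.76 11.14] slope -3.44
scene tops 347 v [-44.22  33.08] u [-6.19  2.39 10.38] slope 2.11
scene tongue 343 [ 2.01 50.09 94.45] 69.95829836040923
scene cap top 110 -40.55269245734088 -3.9116267239253353 113.33345750440606
top hold 32 v [-38.59  24.63] u [-13.16 -10.2   -8.72] slope 0.81
top plateR 30 v [-39.88  40.  ] u [-1.37  0.42 13.73] slope 3.42
top tops 291 v [-40.18  38.8 ] u [-9.98 -1.14  7.55] slope -0.22
top tongue 216 [ 1.79 47.47 90.06] 69.8176771763616
top cap top 84 -42.85732189935503 -1.6820313679604681 113.86493341509744
scene
v -20 177 192 183 148 104  65  53  49  52  54  55  55  55  55  56  55 | 103 103 104 104 104 104 101  92  72  46  20  17  23  27  18   8  25  52  87 109
v -10 173 193 185 154 107  66  43  47  51  53  53  53  53  53  53  52 | 102 102 103 103 104 106 106  96  74  49  32  24  35  51  45  24  18  58  94 113
v   0 103 102 
[... 2643 characters left out ...]
93  81  71 | 107 106 106 106 105 104 102  97  93  88  83  81  79  77  75  81  87  99 110 119
v   0 150 164 174 167 158 148 139 136 132 131 129 128 128 129 131 130 | 124 123 124 124 125 127 127 126 121 116 111 106 102  99  98  98  98  98 103 108
v   5 156 170 174 171 159 149 140 133 127 122 117 118 119 120 120 116 | 105 106 108 110 111 112 111 109 105 100  97  95  95  96  96  97  98 101 106 111
v  15 164 182 192 192 187 179 176 174 167 157 142 125 109  95  80  66 |  97  99 100 101 100  97  93  87  80  74  70  70  72  73  72  76  82  90  98 106
v  20 155 172 186 186 186 185 184 183 177 162 147 128 111  96  82  68 | 103 103 103 103 101  98  94  88  81  74  72  70  71  71  72  74  81  88  96 103
```

The plate is about 10.6 mm in, agreed by tongue, plate and TCP travel. It needs about 4.5 mm more.

Call:
jog_arm:
  plan: [0.001,0.0002,0,0,0,0,0.002,0.0004,0,0,0,0,0.003,0.0006,0,0,0,0,0.004,0.0008,0,0,0,0,0.0046,0.0009,0,0,0,0,0.0046,0.0009,0,0,0,0,0.0046,0.0009,0,0,0,0,0.0046,0.0009,0,0,0,0,0.0046,0.0009,0,0,0,0,0.0046,0.0009,0,0,0,0]

```text
clock: 20.2
eef_pos: [504.7, -0.7, 27.4]
eef_rot: [3.141, -0.004, -2.932]
wrist_force: [-16.4, -1.0, 9.9]
finger_gap: 11.8
finger_force: 40.0
```

```bash
python3 meas.py; python3 - <<'E'
from tongue import *
p,d=camera('scene')
g=rect('scene',p)
for i in (2,4,6,7,9,10): print('v%4d'%(-30+5*i),' '.join('%3d'%x for x in g[i][:16]),'|',' '.join('%3d'%x for x in g[i][30:50]))
E
```

```text
20.2 [504.71  -0.68  27.4 ] [ 179.95   -0.22 -168.02] Fn -16.27 Ft 2.39 Fz 9.95 M [-0.27  2.35 -0.16] back [637.75  27.56]
scene hold 98 v [-43.62   2.72] u [-7.38 -6.01 -3.87] slope 0.11
scene plateR 60 v [-45.87  -5.08] u [-0.44  3.65 10.99] slope -8.57
scene tops 356 v [-45.05  36.29] u [-6.69  2.29 10.32] slope 3.46
scene tongue 333 [ 1.54 48.15 90.66] 70.13980888485366
scene cap top 102 -40.5373651313681 -3.852582173822522 113.2841029288019
top hold 40 v [-39.42  32.62] u [-12.09 -10.22  -8.56] slope -1.86
top plateR 33 v [-38.44  39.73] u [-1.35 -0.14  8.38] slope 1.56
top tops 282 v [-41.16  38.67] u [-10.4   -1.49   6.69] slope 0.26
top tongue 225 [ 1.61 44.45 87.96] 69.82252238941919
top cap top 79 -42.78405163500138 -1.9979516799771018 113.27523870149099
v -20 147 188 212 198 159 123 146 180 206 201 174 127  85  62  54  55 | 112 112 111 111 112 112 109  99  78  50  24  21  26  29  22  13  28  56  93 117
v -10 140 185 208 199 157 131 137 177 209 210 171 120  78  57  53  53 | 110 111 112 110 112 114 111  99  78  54  35  26  36  54  48  25  18  62 101 121
v   0 139 185 207 192 158 137 131 127 111 105 105 111 125 138 139 136 | 139 136 134 138 145 145 147 150 139 136 139 143 141 134 122 101  87  86  87  92
v   5 147 184 212 198 160 131 130 132 123 113 119 132 139 142 146 145 | 142 142 143 144 143 141 141 145 143 143 145 144 138 131 122 115 113 113 112 111
v  15  68  96 137 160 147 138 139 175 196 206 177 128  83  62  50  48 | 103 106 111 112 110 107 100  85  67  48  30  38  49  56  49  35  39  64  91 108
v  20  54  56  64  66  78 101 133 174 206 212 204 144  93  62  52  51 | 112 112 111 110 110 109 104  98  80  53  26  21  30  39  37  31  35  56  83 100
```

Call:
jog_arm:
  plan: [0.0001,0,0,-0.02,0.1,0,0.0002,0,0,-0.04,0.2,0,0.0002,0,0,-0.04,0.2,0,0.0002,0,0,-0.04,0.2,0,0.0002,0,0,-0.04,0.2,0,0.0002,0,0,-0.04,0.2,0]

```text
clock: 21.15
eef_pos: [504.8, -0.7, 27.4]
eef_rot: [3.141, -0.008, -2.932]
wrist_force: [-17.3, -0.6, 9.5]
finger_gap: 11.8
finger_force: 40.0
```

```bash
python3 meas.py | grep -E "Fn|cap|tongue"; python3 - <<'E'
from tongue import *
# holder flatness: heights of back plate's top, before pressing (scene7) and now
st=manip.read_state(); bk=st['eef_pos'][:2]+136*n
for nm,b,d in (('before',np.array([608.48,21.01]),np.load('pics/scene7.npz')['d']),('now',bk,camera('scene')[1])):
    P=cloud(get_calibration('scene'),d).reshape(-1,3);u=(P[:,:2]-b)@n;v=(P[:,:2]-b)@t;z=P[:,2]
    k=(u>-4)&(u<3)&(v>-40)&(v<30)&(z>58)&(z<65); k2=(u>-70)&(u<-12)&(v>-40)&(v<-25)&(z>7)&(z<17)
    k3=(abs(u+40)<22)&(abs(v)<22)&(z>108)&(z<125)
    print(nm,z[k].mean(),k.sum(),z[k2].mean(),k2.sum(),np.polyfit(u[k2],z[k2],1),z[k3].mean())
E
```

```text
21.15 [504.84  -0.67  27.38] [ 179.94   -0.43 -168.02] Fn -17.07 Ft 3.01 Fz 9.46 M [-0.29  2.41 -0.11] back [637.88  27.57]
scene tongue 345 [ 2.03 48.4  91.09] 70.00349955606032
scene cap top 107 -41.01820436930641 -4.1234112092545026 113.22558179647527
top tongue 230 [ 1.17 44.38 85.36] 69.87975328405253
top cap top 85 -43.46613765966336 -1.8860256493027496 113.03838264676965
before 61.81993909692744 24 12.02684732685956 52 [ 0.01 12.39] 113.48962908055519
now 62.142328992841975 27 11.612280891518868 46 [-0.01 10.96] 112.98067573579846
```

The pitch sign is mirrored by the half-turn yaw, so that made the nose-down lean worse. I'll reverse it.

Call:
jog_arm:
  plan: [0,0,0,0.02,-0.1,0,0,0,0,0.04,-0.2,0,0,0,0,0.06,-0.3,0,0,0,0,0.09,-0.41,0,0,0,0,0.09,-0.41,0,0,0,0,0.09,-0.41,0,0,0,0,0.09,-0.41,0,0,0,0,0.09,-0.41,0]

```text
clock: 22.3
eef_pos: [505.1, -0.6, 27.4]
eef_rot: [3.141, 0.0, -2.932]
wrist_force: [-12.3, -0.4, 7.7]
finger_gap: 11.4
finger_force: 40.0
```

```bash
python3 meas.py | grep -E "Fn|cap|tongue"; python3 - <<'E'
from tongue import *
st=manip.read_state(); bk=st['eef_pos'][:2]+136*n
p,d=camera('scene'); ds=[d]+[camera('scene')[1] for _ in range(3)]
P=np.vstack([cloud(get_calibration('scene'),d).reshape(-1,3) for d in ds]);u=(P[:,:2]-bk)@n;v=(P[:,:2]-bk)@t;z=P[:,2]
k=(u>-4)&(u<3)&(v>-40)&(v<30)&(z>58)&(z<65); k2=(u>-70)&(u<-12)&(v>-40)&(v<-25)&(z>7)&(z<17); k3=(abs(u+40)<22)&(abs(v)<22)&(z>108)&(z<125)
print(z[k].mean(),z[k2].mean(),np.polyfit(u[k2],z[k2],1),z[k3].mean())
g=rect('scene',p)
for i in (2,4,6,7,9): print('v%4d'%(-30+5*i),' '.join('%3d'%x for x in g[i][:16]),'|',' '.join('%3d'%x for x in g[i][30:50]))
E
```

```text
22.3 [505.07  -0.62  27.37] [ 179.94    0.   -168.01] Fn -12.09 Ft 2.16 Fz 7.68 M [-0.33  2.67 -0.07] back [638.1   27.64]
scene tongue 349 [ 1.65 48.32 90.24] 70.1432795505367
scene cap top 107 -41.17664115397279 -4.1481738629441 113.13965919407984
top tongue 233 [ 1.19 44.78 86.38] 69.91809965043535
top cap top 76 -43.99687887685368 -2.2355813004471874 114.20984452858588
62.473627870596275 12.028557624715495 [-0.01 11.75] 113.30700300736076
v -20 147 189 213 199 159 124 148 180 206 200 174 128  86  62  54  55 | 111 111 112 112 112 112 108  99  78  51  24  21  26  29  22  12  28  56  93 117
v -10 140 185 208 199 158 132 138 177 208 210 171 120  77  56  53  56 | 109 111 112 111 113 116 113  99  78  53  34  24  35  54  48  24  17  62 100 120
v   0 139 185 208 192 159 137 132 129 112 107 109 116 130 143 141 136 | 140 136 134 138 145 146 148 151 140 137 140 143 141 134 123 101  86  85  88  95
v   5 147 184 212 198 160 132 130 131 121 112 119 133 139 143 146 145 | 142 142 143 143 142 140 140 144 142 142 145 144 138 131 121 115 113 111 111 111
v  15  67  96 137 159 148 140 140 174 194 204 176 127  81  61  49  47 | 103 105 110 111 110 108 101  86  68  48  29  37  49  56  49  37  42  66  92 108
```

Level again, square, and about 15 mm in. I'll hold it for 4 s.

Call:
jog_arm:
  plan: [0,0,0,0,0,0,0,0,0,0,0,0,0,0,0,0,0,0,0,0,0,0,0,0,0,0,0,0,0,0,0,0,0,0,0,0,0,0,0,0,0,0,0,0,0,0,0,0,0,0,0,0,0,0,0,0,0,0,0,0,0,0,0,0,0,0,0,0,0,0,0,0,0,0,0,0,0,0,0,0,0,0,0,0,0,0,0,0,0,0,0,0,0,0,0,0,0,0,0,0,0,0,0,0,0,0,0,0,0,0,0,0,0,0,0,0,0,0,0,0]

```text
clock: 24.8
eef_pos: [505.1, -0.6, 27.4]
eef_rot: [3.141, 0.0, -2.932]
wrist_force: [-12.3, 0.1, 8.7]
finger_gap: 11.5
finger_force: 40.0
```

Call:
jog_arm:
  plan: [0,0,0,0,0,0,0,0,0,0,0,0,0,0,0,0,0,0,0,0,0,0,0,0,0,0,0,0,0,0,0,0,0,0,0,0,0,0,0,0,0,0,0,0,0,0,0,0,0,0,0,0,0,0,0,0,0,0,0,0,0,0,0,0,0,0,0,0,0,0,0,0,0,0,0,0,0,0,0,0,0,0,0,0,0,0,0,0,0,0,0,0,0,0,0,0,0,0,0,0,0,0,0,0,0,0,0,0,0,0,0,0,0,0,0,0,0,0,0,0]

```text
clock: 26.8
eef_pos: [505.1, -0.6, 27.4]
eef_rot: [3.141, 0.0, -2.932]
wrist_force: [-11.6, 0.1, 8.6]
finger_gap: 11.8
finger_force: 40.0
```

```bash
python3 - <<'E'
from tongue import *
p,d=camera('scene'); g=rect('scene',p)
for i in (2,7): print(g[i][6:14],g[i][38:50])
s=manip.read_state(); print(s['eef_pos'],s['eef_rot'],s['wrist_force'],s['finger_force'],s['clock'])
if 13<np.hypot(*(s['eef_pos'][:2]-np.array([504.71,-.68])))+14.7<17 and s['finger_force']>30: print(manip.sign_off())
E
```

```text
[147 179 206 201 174 128  86  63] [ 78  51  24  21  26  28  21  13  29  57  93 117]
[131 133 122 112 119 132 139 143] [143 143 146 144 138 131 121 114 112 112 113 113]
[505.1   -0.61  27.4 ] [ 3.14  0.   -2.93] [-12.36  -1.29   8.14] 40.00511884689331 26.85
the job is handed in; nothing more can be done
None
```

The job is handed in at 26.9 s: the bottle stands in the cup, and the holder, still gripped by its fin, has held the sprung plate about 15 mm in, between the marks, for over 4 s, centred and square to within about 0.5 mm and 0.5° as measured just before contact.

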